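# Build up the drive end of a fuel feed pump

## Task

Build up the drive end of the feed pump that is clamped in the black fixture with its shaft pointing up: slide the ball bearing onto the shaft first, then the plain spacer ring, then the gear, and last the coupling hub with its jaws upward, each one pushed or dropped fully home on the one below. Let go of everything, and leave the injectors, the dish, the screwdriver and the wrench where they lie.

Things in the scene. Friction and masses are not known exactly. Their poses are not given: they have to be found in the camera images.
- pump: Feed pump fixed in a black fixture, 152 x 130 mm over all, flange at 50 mm. A boss (34 mm dia) rises to its flat top, the shoulder, 60 mm above the bench: the bearing rests on it. Above it the shaft stands upright: 21 mm dia, straight for 39 mm, then tapering to 11 mm dia at its end, 107 mm above the bench. Origin: on the shaft's axis at bench height; z up. Its place changes.
- bearing: Ball bearing: bright steel inner and outer rings with a dark shield between them, outer diameter 47 mm (49 over the corners of its slightly faceted rim), bore 25 mm, 12 mm high, about 80 g. Lies flat on the bench at the start. Origin: on its axis, in the plane of its underside; z up along the axis; its yaw does not matter.
- spacer: Spacer: plain bright steel ring, the smallest part, outer diameter 34 mm (37 over its facets), bore 25 mm, 10 mm high, about 40 g. Lies flat on the bench at the start. Origin: on its axis, in the plane of its underside; z up along the axis; its yaw does not matter.
- gear: Spur gear: bright steel with 30 teeth, the widest part, outer diameter 62 mm (65 over its facets), bore 25 mm, 12 mm high, about 180 g. Lies flat on the bench at the start. Origin: on its axis, in the plane of its underside; z up along the axis; its yaw does not matter.
- hub: Coupling hub: dark steel ring with three upright jaws on its top face, outer diameter 45 mm (48 over its facets), bore 25 mm, ring 12 mm high, 24 mm high over the jaws, about 160 g. Jaws upward at the start and at the end. Lies flat on the bench at the start. Origin: on its axis, in the plane of its underside; z up along the axis; its yaw does not matter.
- injector_a: Bystander: diesel injector lying on the bench, 160 mm long, 22 mm high, steel with a black head and a side connector. Origin: under its middle, x towards the nozzle tip. Not to be moved.
- injector_b: Bystander: a second, equal injector. Not to be moved.
- dish: Bystander: empty steel dish, 96 mm across, 28 mm high. Origin: centre of its underside. Not to be moved.
- wrench: Bystander: steel wrench lying at the left of the bench, along x. Origin about its middle, on the bench. Not to be moved.
- screwdriver: Bystander: screwdriver with red handle lying at the right of the bench, along x. Origin about its middle, on the bench. Not to be moved.

How it is judged:
By the outcome, as a careful person would: the job done as asked, in the order asked, and still so for the second after the job is handed in, with the robot touching nothing.
It also fails if it takes over 106 s, if anything falls off the work surface, if the arm or the gripper's body presses on something with over 40 N, if the wrist force passes 120 N, or if a joint passes its speed limit or range.

## Robot

A 6-joint arm with a two-finger parallel gripper is mounted at the origin on the work surface. World frame = base frame: x ahead of the robot, y to its left, z up, the work surface at z = 0. Lengths are in m, angles in degrees, forces in N, time in s.
With the tool pointing down it reaches from about 0.25 to 0.725 m from the base axis. Payload 9.7 kg.
Tool frame: the origin (TCP) lies between the finger pads; the fingertips stand bot.tcp_to_tips ahead of it and the grasp point (between the pads) lies 11 mm behind it (bot.tcp_to_tips is the distance from the TCP to the fingertips, in m); z points along the fingers, y is the line along which they close (so a half turn about z gives the same grasp; the last joint's range is limited). The gripper opens to 85 mm and grips with 20 to 120 N. Pads are 22 mm wide; open, the fingers measure 114 mm over their backs; the gripper's body (76 mm by 85 mm) begins 54 mm behind the grasp point. The pads swing forward as they close: fully open they stand 13 mm farther back than shut.
Start: joints at [-66.062, 4.979, 10.078, 95.1, 0, 90], TCP at [0.223, -0.503, 0.239] pointing down, gripper open.
Joint ranges: [-179.16, 179.16], [-48.56, 103.87], [-65.8, 70.77], [-126.05, 130.52], [-82.76, 87.17], [-180, 180]. Speed limits (degrees/s): [127.2, 127.2, 147.25, 180, 180, 180].

## Interface

Orientations are given as [roll, pitch, yaw] about the fixed x, y, z axes, in that order (R = Rz(yaw) Ry(pitch) Rx(roll)).
In Python, from workcell import bot gives the robot as it stands. The module is installed in compiled form; this text tells all that it offers.
- The arm moves only by the tool carry_out, never from a script. Its arguments are lists of equal length, an entry for each row: "linear": the shift along the world's x, y, z normalised to -1 to 1, where 1 is 2 cm, a list of three; "rotation": the turn, a rotation vector about the world's x, y, z normalised to -1 to 1, where 1 is 8 degrees, a list of three; "grip": the closure, from -1 (fully open) to 1 (shut). In form: {"linear": [[tx, ty, tz], ...], "rotation": [[rx, ry, rz], ...], "grip": [grip, ...]}. A call has 1 to 12 rows; each row shifts and turns the commanded pose from where the row before left it; what a row does not reach is not made up. A row lasts 1/10 s, in which the tool goes at most 50 mm and 8.59 degrees, less where a joint would pass 70% of its speed; a pose out of reach is approached as far as the arm can. A call with a number of a shift or a turn outside -1 to 1 is refused whole. A call with a gripper value outside its range is refused whole. The fingers move at their own pace and stop on an object; "grip_force" is the grip in N (left out, the last holds). Time passes only in rows, so rows that do not move let the fingers close. It gives the time, the measured TCP pose, the force, the opening and the grip force at its end, in the units of the state.
- bot.get_obs(): the state, without advancing time (a new reading comes with each control period).
- bot.camera(name): name is "scene" or "top" or "wrist"; returns the picture (400x640x3 uint8, blue, green, red); there is no depth.
- bot.camera_model(name): a dict with "fx", "fy", "cx", "cy" (pixels), "camera_from_world" (4x4, takes a point from world to camera coordinates). Camera axes: x right, y up, looking along -z (the intrinsics and any distortion apply to the point x, -y, -z); pixel columns grow to the right and rows downward; lengths in m; the calibration is good to about 2 mm. The wrist camera is an equidistant fisheye: a pixel r from the principal point sees the ray r / f radians off the axis. A picture is of the moment at which its call begins: read the wrist's pose just before it. camera_model takes no time and is no camera call; for the wrist camera it gives the pose at the moment of the call.
- bot.job_done(): hands the job in; it is judged then, once.
The state is a dict: "time": time; "q": joint angles; "qd": joint speeds; "joint_efforts": joint torques, N m; "ee_pos": TCP position; "tcp_rot": TCP orientation; "wrist_force": force on the tool from outside, world axes, zero at the start; "torque": the same for the moment, N m; "opening": finger opening in m; "grasp_force": force on a finger pad.
Only numpy, scipy, OpenCV 4.12 (cv2) and the standard library are available. Lean on these libraries where they do the work, as an engineer would, in place of code of your own. Each camera call takes 0.05 s, during which the arm holds its last target. There are 200 camera calls.

## Working session

There is one attempt and no reset: what is moved stays moved. The work goes in short steps, Python scripts to look and compute and a tool call to move; the robot and the scene stay as the last step left them, time stands still between calls to the robot, and variables do not carry over. Pictures are saved under pics/ and viewed, at most 14 in all, crops included, and the job is handed in when it is done.

Besides the shell and the picture viewer there is one more tool, called after ">>>" as name(argument=value, ...) on one line, values as JSON. carry_out: Moves the arm, as the interface text tells. Its arguments: {"type":"object","properties":{"linear":{"type":"array","items":{"type":"array","items":{"type":"number"}}},"rotation":{"type":"array","items":{"type":"array","items":{"type":"number"}}},"grip":{"type":"array","items":{"type":"number"}},"grip_force":{"type":"number"}},"required":["linear","rotation","grip"]}

```bash
mkdir -p pics; ls; python3 - <<'E'
from workcell import bot
import cv2
o=bot.get_obs(); print(o, bot.tcp_to_tips)
for n in("top","scene"):
    m=bot.camera_model(n); print(n,m)
    cv2.imwrite(f"pics/{n}0.png",bot.camera(n))
E
```

```text
pics
{'time': 0.0, 'q': array([-6.60615114e+01,  5.00991956e+00,  1.00321732e+01,  9.50977197e+01,
        9.34003767e-05,  9.00025691e+01]), 'qd': array([-0.00313876,  0.07906475, -0.02347977, -0.01996791,  0.01989839,
        0.00826108]), 'joint_efforts': array([-6.35956876e-04, -5.20391035e+01,  4.64799500e+01,  1.64222176e-02,
       -7.78387948e-05,  1.51760535e-06]), 'ee_pos': array([ 0.22307659, -0.50248824,  0.23857395]), 'tcp_rot': array([-1.79924534e+02, -9.00165161e-05,  2.39359195e+01]), 'wrist_force': array([ 0.71170636,  0.59238161, -0.93671981]), 'torque': array([-0.02254899, -0.00978919, -0.04867032]), 'grasp_force': 0.0, 'opening': 0.08525673744033696} 0.008
top {'fx': 399.33360807415494, 'fy': 399.33360807415494, 'cx': 314.4396388630475, 'cy': 197.83303040387625, 'camera_from_world': array([[ 0.01894982, -0.9996309 , -0.01946685,  0.00707934],
       [ 0.98712469,  0.01561269,  0.15918883, -0.52196318],
       [-0.15882614, -0.02223281,  0.98705621, -1.08746578],
       [ 0.        ,  0.        ,  0.        ,  1.        ]])}
scene {'fx': 490.3423841800337, 'fy': 490.3423841800337, 'cx': 322.4463329185858, 'cy': 192.09123827897523, 'camera_from_world': array([[-0.36936422,  0.9291538 ,  0.01559787,  0.20799314],
       [-0.66259932, -0.27509581,  0.6966236 ,  0.30416725],
       [ 0.65156137,  0.24697269,  0.71726722, -1.52543972],
       [ 0.        ,  0.        ,  0.        ,  1.        ]])}
```

View pics/top0.png

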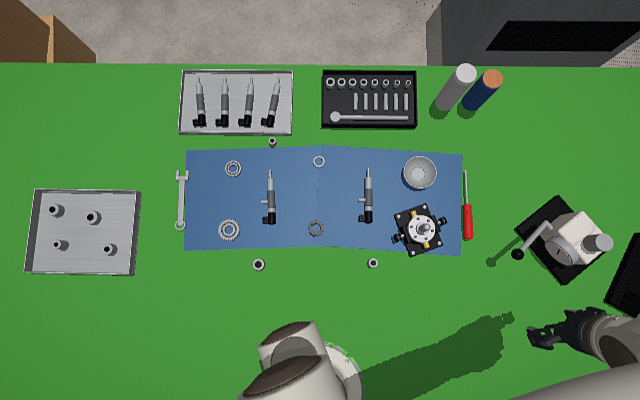

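View pics/scene0.png

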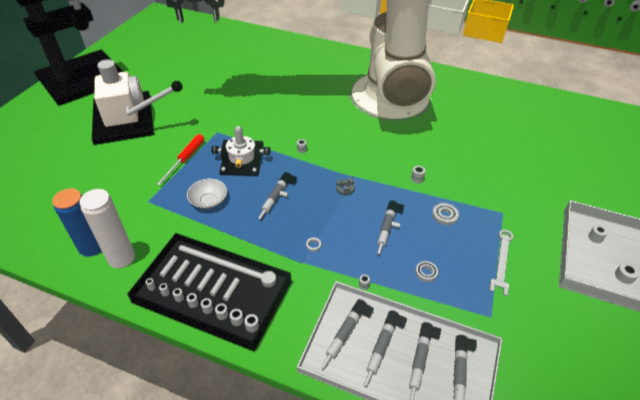

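The top view shows the bearing at (233,168), spacer (319,161), gear (229,230), hub (316,229) and pump shaft near (425,229). Injectors are at (269,197) and (366,197), and the dish is at (420,173). Next I'll refine with zoomed crops.

```bash
cat > h.py <<'E'
import numpy as np, cv2
from workcell import bot
def ray(m,u,v,fish=False):
    x,y=(u-m["cx"])/m["fx"],(v-m["cy"])/m["fy"]
    if fish:
        r=np.hypot(x,y); s=np.sin(r)/r if r>1e-9 else 1; d=np.array([x*s,-y*s,-np.cos(r)])
    else: d=np.array([x,-y,-1])
    T=m["camera_from_world"]; R=T[:3,:3]
    return -R.T@T[:3,3], R.T@d
def onz(m,u,v,z,fish=False):
    c,d=ray(m,u,v,fish); return c+d*(z-c[2])/d[2]
def proj(m,p,fish=False):
    T=m["camera_from_world"]; q=T[:3,:3]@np.asarray(p)+T[:3,3]; x,y,z=q[0],-q[1],-q[2]
    if fish:
        r=np.hypot(x,y); t=np.arctan2(r,z); k=t/r; return m["cx"]+m["fx"]*x*k,m["cy"]+m["fy"]*y*k
    return m["cx"]+m["fx"]*x/z,m["cy"]+m["fy"]*y/z
E
python3 - <<'E'
from h import *
m=bot.camera_model("top"); s=bot.camera_model("scene")
im=cv2.imread("pics/top0.png"); si=cv2.imread("pics/scene0.png")
for n,u,v,z in [("bearing",233,168,.012),("spacer",319,161,.01),("gear",229,230,.012),("hub",316,229,.018),("injA",269,197,.01),("injB",366,197,.01),("dish",420,173,.028),("shaft",425,229,.107)]:
    p=onz(m,u,v,z); print(n,p.round(4),"scene px",np.round(proj(s,p),1), "r",np.hypot(*p[:2]).round(3))
W=lambda a,x,y,w,h,k:cv2.resize(a[y:y+h,x:x+w],None,fx=k,fy=k,interpolation=cv2.INTER_CUBIC)
t=[W(im,u-20,v-20,40,40,6) for u,v in[(233,168),(319,161),(229,230),(316,229),(423,229)]]
sc=[W(si,u-20,v-20,40,40,6) for u,v in[(427,270),(314,243),(445,213),(346,185),(239,145)]]
o=np.vstack([np.hstack(t),np.hstack(sc)]); o=cv2.resize(o,(800,320))
cv2.imwrite("pics/z1.png",o)
E
```

```text
bearing [0.6119 0.2589 0.012 ] scene px [426.  268.5] r 0.664
spacer [0.6372 0.0055 0.01  ] scene px [312.6 242.2] r 0.637
gear [0.4289 0.261  0.012 ] scene px [444.6 210.3] r 0.502
hub [0.4356 0.0105 0.018 ] scene px [345.3 182. ] r 0.436
injA [0.5273 0.1495 0.01  ] scene px [388.1 226.3] r 0.548
injB [ 0.5317 -0.1327  0.01  ] scene px [277. 194.] r 0.548
dish [ 0.6012 -0.2859  0.028 ] scene px [206.8 190.4] r 0.666
shaft [ 0.4333 -0.2761  0.107 ] scene px [240.3 125.5] r 0.514
```

View pics/z1.png

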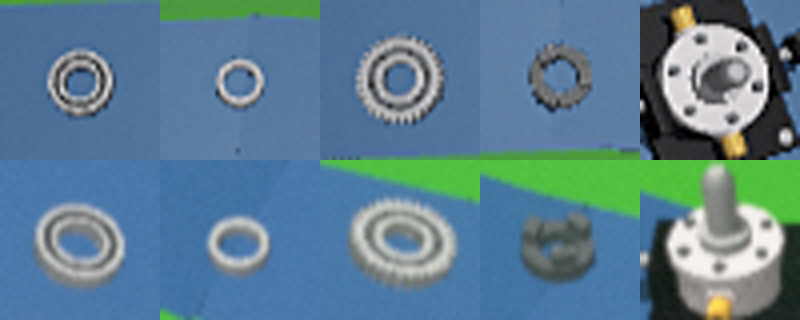

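```bash
python3 - <<'E'
from h import *
for n,P,im in [("top",[(233,168),(319,161),(229,230),(316,229)],cv2.imread("pics/top0.png")),("scene",[(427,270),(314,243),(445,213),(346,185)],cv2.imread("pics/scene0.png"))]:
    m=bot.camera_model(n)
    for (nm,z),(u,v) in zip([("bearing",.006),("spacer",.005),("gear",.006),("hub",.009)],P):
        k=17; c=im[v-k:v+k,u-k:u+k].astype(int); 
        mask=((abs(c[...,0]-c[...,2])<38)).astype(np.uint8)
        nn,l,st,ce=cv2.connectedComponentsWithStats(mask)
        i=l[k-9:k+9,k-9:k+9]; b=1+np.argmax(st[1:,4])
        q,_=cv2.findContours((l==b).astype(np.uint8),0,2); (cx,cy),_,_=cv2.fitEllipse(cv2.convexHull(max(q,key=len)))
        U,V=u-k+cx,v-k+cy
        print(n,nm,round(U,1),round(V,1),st[b],onz(m,U,V,z).round(4)) 
m,s=bot.camera_model("top"),bot.camera_model("scene")
# shaft tip: triangulate
c1,d1=ray(m,426.8,227); c2,d2=ray(s,239.0-.8,145-20+1.5)
A=np.c_[d1,-d2]; t=np.linalg.lstsq(A,c2-c1,rcond=None)[0]; print((c1+t[0]*d1).round(4),(c2+t[1]*d2).round(4), onz(m,426.8,227,.107).round(4))
E
```

```text
top bearing 232.8 168.5 [  9  10  17  16 174] [0.6118 0.2608 0.006 ]
top spacer 318.5 161.5 [11 12 12 12 67] [0.6371 0.0071 0.005 ]
top gear 228.7 229.6 [  6   6  22  22 330] [0.4306 0.2632 0.006 ]
top hub 315.6 227.7 [  9   8  16  16 147] [0.4402 0.012  0.009 ]
scene bearing 426.3 271.1 [  6   8  22  21 317] [0.6139 0.261  0.006 ]
scene spacer 313.2 244.1 [  9  11  15  15 130] [0.638  0.0074 0.005 ]
scene gear 445.1 213.6 [  4   7  27  22 437] [0.4335 0.2642 0.006 ]
scene hub 345.0 185.8 [  8  10  17  17 237] [0.4397 0.0116 0.009 ]
[ 0.4386 -0.2809  0.1068] [ 0.4381 -0.2794  0.1064] [ 0.4386 -0.2809  0.107 ]
```

>>> carry_out(linear=[[0.5, 1, 0], [0.5, 1, 0], [0.5, 1, 0], [0.5, 1, 0], [0.5, 1, 0], [0.5, 1, 0], [0.5, 1, 0], [0.5, 1, 0], [0.5, 1, 0], [0.5, 1, 0], [0.5, 1, 0], [0.5, 1, 0]], rotation=[[0, 0, 0], [0, 0, 0], [0, 0, 0], [0, 0, 0], [0, 0, 0], [0, 0, 0], [0, 0, 0], [0, 0, 0], [0, 0, 0], [0, 0, 0], [0, 0, 0], [0, 0, 0]], grip=[-1, -1, -1, -1, -1, -1, -1, -1, -1, -1, -1, -1])

```text
time: 1.3
ee_pos: [0.3433, -0.2618, 0.239]
tcp_rot: [-180.0, 0.0, 23.9]
wrist_force: [0.3, -0.7, 0.6]
opening: 0.0857
grasp_force: 0.0
```

>>> carry_out(linear=[[0.5, 1, 0], [0.5, 1, 0], [0.5, 1, 0], [0.5, 1, 0], [0.5, 1, 0], [0.5, 1, 0], [0.5, 1, 0], [0.5, 1, 0], [0.5, 1, 0], [0.5, 1, 0], [0.5, 1, 0], [0.5, 1, 0]], rotation=[[0, 0, 0], [0, 0, 0], [0, 0, 0], [0, 0, 0], [0, 0, 0], [0, 0, 0], [0, 0, 0], [0, 0, 0], [0, 0, 0], [0, 0, 0], [0, 0, 0], [0, 0, 0]], grip=[-1, -1, -1, -1, -1, -1, -1, -1, -1, -1, -1, -1])

```text
time: 2.5
ee_pos: [0.4633, -0.0218, 0.239]
tcp_rot: [-180.0, 0.0, 23.9]
wrist_force: [0.4, -0.2, -0.5]
opening: 0.0857
grasp_force: 0.0
```

>>> carry_out(linear=[[0.55, 1, 0], [0.55, 1, 0], [0.55, 1, 0], [0.55, 1, -0.5], [0.55, 1, -0.5], [0.55, 1, -0.5], [0.55, 1, -0.5], [0.55, 1, -0.5], [0.55, 1, -0.5], [0.55, 1, -0.5], [0.55, 1, -0.5], [0.55, 1, -0.5]], rotation=[[0, 0, 0], [0, 0, 0], [0, 0, 0], [0, 0, 0], [0, 0, 0], [0, 0, 0], [0, 0, 0], [0, 0, 0], [0, 0, 0], [0, 0, 0], [0, 0, 0], [0, 0, 0]], grip=[-1, -1, -1, -1, -1, -1, -1, -1, -1, -1, -1, -1])

```text
time: 3.7
ee_pos: [0.5953, 0.2181, 0.1483]
tcp_rot: [-180.0, 0.1, 23.9]
wrist_force: [0.6, 0.1, -0.6]
opening: 0.0854
grasp_force: 0.0
```

>>> carry_out(linear=[[0.85, 1, -0.5], [0, 1, -0.5], [0, 0, 0], [0, 0, 0]], rotation=[[0, 0, 0], [0, 0, 0], [0, 0, 0], [0, 0, 0]], grip=[-1, -1, -1, -1])

```text
time: 4.1
ee_pos: [0.6113, 0.2575, 0.1288]
tcp_rot: [180.0, 0.1, 24.0]
wrist_force: [0.3, 0.6, 0.4]
opening: 0.0858
grasp_force: 0.0
```

```bash
python3 - <<'E'
from h import *
o=bot.get_obs(); print(o["ee_pos"],o["time"])
m=bot.camera_model("wrist"); print(m["fx"],m["cx"],m["cy"]); np.save("wm0.npy",m["camera_from_world"])
print("bearing expected px",proj(m,[.6128,.261,.012],True))
cv2.imwrite("pics/w0.png",bot.camera("wrist"))
E
```

```text
[0.61133588 0.25745699 0.12876175] 4.1
309.70691628693146 320.6150364879579 202.57548855295812
bearing expected px (np.float64(318.86509242606223), np.float64(196.28335351848256))
```

View pics/w0.png

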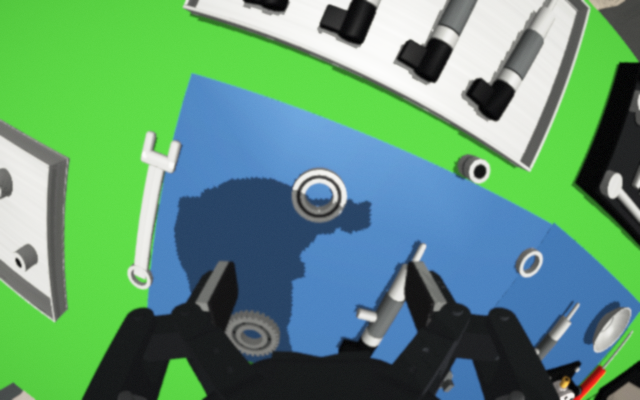

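The bearing is at pixel (319.5,195.5) in the wrist view, against an expected (318.9,196.3), so the pose estimates hold. Descending.

>>> carry_out(linear=[[0.08, 0.18, -1], [0, 0, -1], [0, 0, -1], [0, 0, -1], [0, 0, -1], [0, 0, -0.5], [0, 0, -0.25], [0, 0, 0]], rotation=[[0, 0, 0], [0, 0, 0], [0, 0, 0], [0, 0, 0], [0, 0, 0], [0, 0, 0], [0, 0, 0], [0, 0, 0]], grip=[-0.5, -0.5, -0.5, -0.5, -0.5, -0.5, -0.5, -0.5])

```text
time: 4.95
ee_pos: [0.6138, 0.2606, 0.0146]
tcp_rot: [180.0, -0.0, 23.9]
wrist_force: [0.4, -1.0, -0.9]
opening: 0.0638
grasp_force: 0.0
```

>>> carry_out(linear=[[-0.04, 0, -0.15], [0, 0, -0.1], [0, 0, 0], [0, 0, 0], [0, 0, 0], [0, 0, 0], [0, 0, 0], [0, 0, 0]], rotation=[[0, 0, 0], [0, 0, 0], [0, 0, 0], [0, 0, 0], [0, 0, 0], [0, 0, 0], [0, 0, 0], [0, 0, 0]], grip=[-0.5, -0.5, 1, 1, 1, 1, 1, 1], grip_force=50)

```text
time: 5.75
ee_pos: [0.6133, 0.2611, 0.01]
tcp_rot: [-180.0, -0.1, 23.9]
wrist_force: [-0.5, -0.5, 5.2]
opening: 0.0437
grasp_force: 51.5
```

>>> carry_out(linear=[[0, 0, 0.3], [0, 0, 0.7], [0, 0, 1], [0, 0, 1], [0, 0, 1], [0, 0, 1], [0, 0, 1], [0, 0, 0.5], [0, 0, 0]], rotation=[[0, 0, 0], [0, 0, 0], [0, 0, 0], [0, 0, 0], [0, 0, 0], [0, 0, 0], [0, 0, 0], [0, 0, 0], [0, 0, 0]], grip=[1, 1, 1, 1, 1, 1, 1, 1, 1])

```text
time: 6.65
ee_pos: [0.6136, 0.2612, 0.1414]
tcp_rot: [180.0, -0.2, 23.9]
wrist_force: [0.6, 0.2, -1.4]
opening: 0.0443
grasp_force: 51.1
```

```bash
python3 - <<'E'
from h import *
o=bot.get_obs(); print(o["ee_pos"],o["opening"],o["grasp_force"])
m=bot.camera_model("wrist"); 
for dz in(-.008,0,.01): print(dz,proj(m,o["ee_pos"]+[0,0,dz],True))
im=bot.camera("wrist"); cv2.imwrite("pics/w1.png",cv2.resize(im[180:400,180:460],None,fx=2.5,fy=2.5))
E
```

```text
[0.61361507 0.26116128 0.14135026] 0.044318050007291894 51.06816337443888
-0.008 (np.float64(322.75615295571146), np.float64(264.29730990036524))
0 (np.float64(322.849770460202), np.float64(272.15793863632825))
0.01 (np.float64(322.9777176175981), np.float64(282.98458087874167))
```

View pics/w1.png

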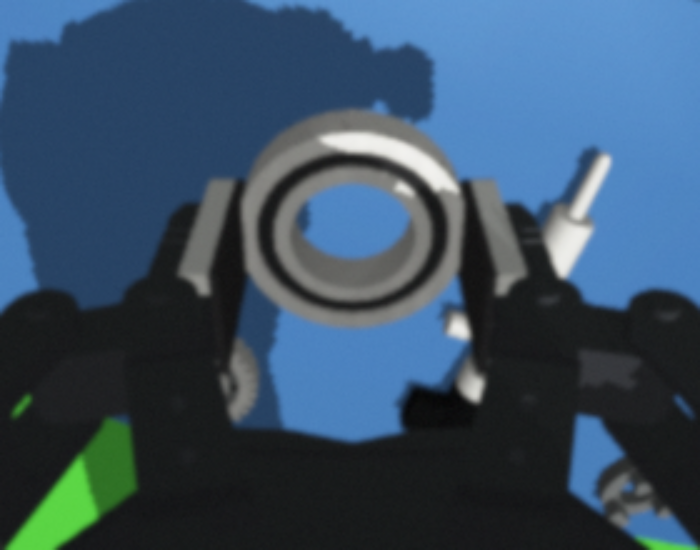

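The bearing is gripped level, centred between the pads at about (321,273) in the full frame. Carrying it to the shaft.

>>> carry_out(linear=[[-0.31, -0.96, 0], [-0.31, -0.96, 0], [-0.31, -0.96, 0], [-0.31, -0.96, 0], [-0.31, -0.96, 0], [-0.31, -0.96, 0], [-0.31, -0.96, 0], [-0.31, -0.96, 0], [-0.31, -0.96, 0], [-0.31, -0.96, 0], [-0.31, -0.96, 0], [-0.31, -0.96, 0]], rotation=[[0, 0, 0], [0, 0, 0], [0, 0, 0], [0, 0, 0], [0, 0, 0], [0, 0, 0], [0, 0, 0], [0, 0, 0], [0, 0, 0], [0, 0, 0], [0, 0, 0], [0, 0, 0]], grip=[1, 1, 1, 1, 1, 1, 1, 1, 1, 1, 1, 1])

```text
time: 7.9
ee_pos: [0.5377, 0.0294, 0.1384]
tcp_rot: [-180.0, 0.1, 23.9]
wrist_force: [0.1, 0.4, 0.3]
opening: 0.0441
grasp_force: 51.1
```

>>> carry_out(linear=[[-0.31, -0.96, 0], [-0.31, -0.96, 0], [-0.31, -0.96, 0], [-0.31, -0.96, 0], [-0.31, -0.96, 0], [-0.31, -0.96, 0], [-0.31, -0.96, 0], [-0.31, -0.96, 0], [-0.31, -0.96, 0], [-0.31, -0.96, 0], [-0.31, -0.96, 0], [-0.31, -0.96, 0]], rotation=[[0, 0, 0], [0, 0, 0], [0, 0, 0], [0, 0, 0], [0, 0, 0], [0, 0, 0], [0, 0, 0], [0, 0, 0], [0, 0, 0], [0, 0, 0], [0, 0, 0], [0, 0, 0]], grip=[1, 1, 1, 1, 1, 1, 1, 1, 1, 1, 1, 1])

```text
time: 9.1
ee_pos: [0.4632, -0.2007, 0.1385]
tcp_rot: [-180.0, 0.0, 23.9]
wrist_force: [-0.2, -0.3, -0.1]
opening: 0.0439
grasp_force: 51.1
```

```bash
python3 - <<'E'
from h import *
o=bot.get_obs(); print(o["ee_pos"],o["opening"],o["time"])
m=bot.camera_model("wrist"); np.save("wm2.npy",m["camera_from_world"])
im=bot.camera("wrist"); cv2.imwrite("pics/w2r.png",im)
print(proj(m,[.4384,-.280,.107],True), proj(m,[.4384,-.280,.06],True))
cv2.imwrite("pics/w2.png",cv2.resize(im[100:400,160:480],None,fx=2,fy=2))
E
```

```text
[ 0.4632448  -0.20071588  0.13849886] 0.04387889079444877 9.1
(np.float64(411.0374242580393), np.float64(312.1537427898819)) (np.float64(397.28945123884216), np.float64(276.9753983293128))
```

View pics/w2.png

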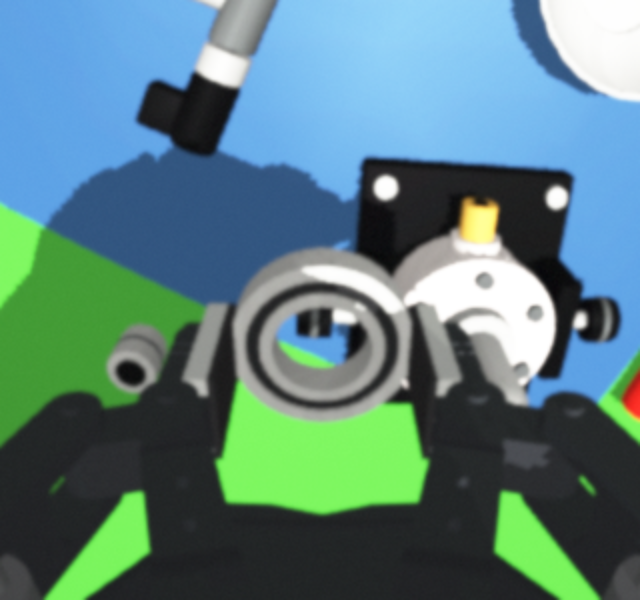

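>>> carry_out(linear=[[-0.31, -0.96, 0], [-0.31, -0.96, 0], [-0.31, -0.96, 0], [-0.31, -0.96, 0], [0, -0.12, 0], [0, 0, 0]], rotation=[[0, 0, 0], [0, 0, 0], [0, 0, 0], [0, 0, 0], [0, 0, 0], [0, 0, 0]], grip=[1, 1, 1, 1, 1, 1])

```text
time: 9.75
ee_pos: [0.439, -0.2791, 0.1387]
tcp_rot: [-179.9, 0.0, 23.9]
wrist_force: [0.1, -0.4, -1.7]
opening: 0.0433
grasp_force: 51.1
```

```bash
python3 - <<'E'
from h import *
o=bot.get_obs(); print(o["ee_pos"],o["opening"],o["time"])
m=bot.camera_model("wrist")
im=bot.camera("wrist")
print(proj(m,[.4384,-.280,.107],True), proj(m,[.4384,-.280,.06],True))
s=bot.camera("scene")
a=cv2.resize(im[200:350,240:400],(640,600)); b=cv2.resize(s[80:230,160:320],(640,600))
cv2.imwrite("pics/w3.png",cv2.resize(np.hstack([a,b]),(800,375)))
E
```

```text
[ 0.43898601 -0.27912104  0.13868524] 0.04329283475260387 9.75
(np.float64(323.51292156549874), np.float64(245.66494249237442)) (np.float64(323.04043332187825), np.float64(216.89076638426374))
```

View pics/w3.png

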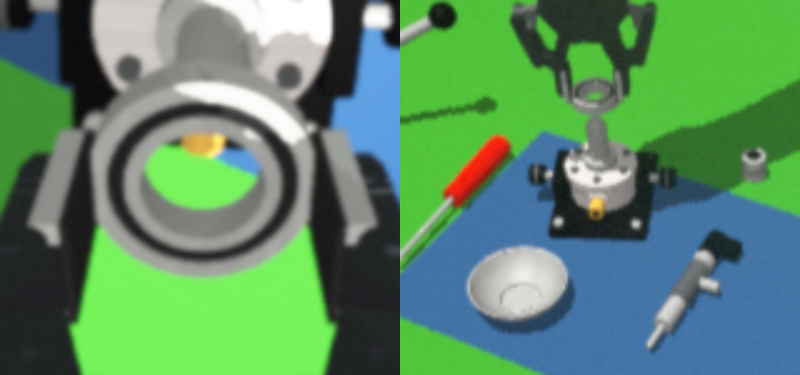

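The scene view shows the bearing right above the shaft tip, matching the prediction within about 1 mm. Descending slowly while watching force.

>>> carry_out(linear=[[0, -0.07, -0.5], [0, 0, -0.5], [0, 0, -0.5], [0, 0, -0.3], [0, 0, -0.3], [0, 0, 0]], rotation=[[0, 0, 0], [0, 0, 0], [0, 0, 0], [0, 0, 0], [0, 0, 0], [0, 0, 0]], grip=[1, 1, 1, 1, 1, 1])

```text
time: 10.45
ee_pos: [0.4392, -0.2803, 0.0963]
tcp_rot: [-180.0, 0.0, 23.9]
wrist_force: [1.3, 0.5, -2.1]
opening: 0.0443
grasp_force: 51.2
```

>>> carry_out(linear=[[0, 0, -0.4], [0, 0, -0.4], [0, 0, -0.3], [0, 0, -0.1], [0, 0, 0]], rotation=[[0, 0, 0], [0, 0, 0], [0, 0, 0], [0, 0, 0], [0, 0, 0]], grip=[1, 1, 1, 1, 1])

```text
time: 10.95
ee_pos: [0.4392, -0.2804, 0.0729]
tcp_rot: [-180.0, 0.0, 23.9]
wrist_force: [0.1, 0.6, -0.7]
opening: 0.0439
grasp_force: 51.3
```

>>> carry_out(linear=[[0, 0, -0.08], [0, 0, 0], [0, 0, 0], [0, 0, 0], [0, 0, 0], [0, 0, 0.3], [0, 0, 0.7], [0, 0, 1], [0, 0, 1], [0, 0, 1], [0, 0, 0.3], [0, 0, 0]], rotation=[[0, 0, 0], [0, 0, 0], [0, 0, 0], [0, 0, 0], [0, 0, 0], [0, 0, 0], [0, 0, 0], [0, 0, 0], [0, 0, 0], [0, 0, 0], [0, 0, 0], [0, 0, 0]], grip=[1, -0.3, -0.6, -0.8, -1, -1, -1, -1, -1, -1, -1, -1])

```text
time: 12.15
ee_pos: [0.4399, -0.2808, 0.1591]
tcp_rot: [179.9, -0.1, 23.9]
wrist_force: [-0.2, -0.2, -1.2]
opening: 0.0855
grasp_force: 0.0
```

```bash
python3 - <<'E'
from h import *
o=bot.get_obs(); print(o["ee_pos"],o["opening"],o["time"])
im=bot.camera("wrist"); s=bot.camera("scene")
a=cv2.resize(im[180:330,240:400],(640,600)); b=cv2.resize(s[90:190,185:292],(640,600))
cv2.imwrite("pics/w4.png",cv2.resize(np.hstack([a,b]),(800,375)))
E
```

```text
[ 0.43990817 -0.28081349  0.15912595] 0.08552818834159884 12.15
```

View pics/w4.png

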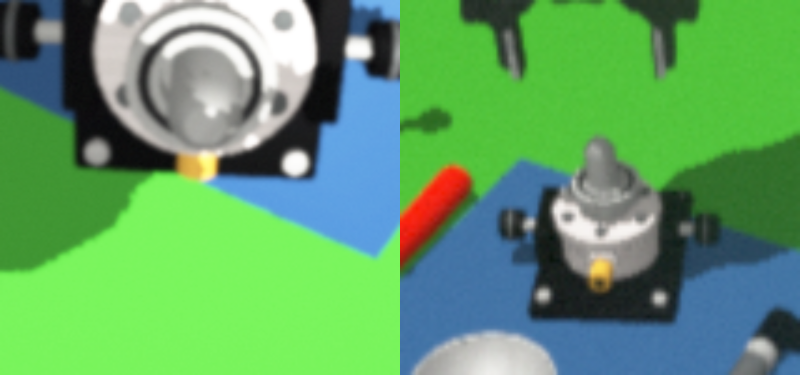

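The bearing sits level on the boss. Next, the spacer.

>>> carry_out(linear=[[0.66, 0.96, 0], [0.66, 0.96, 0], [0.66, 0.96, 0], [0.66, 0.96, 0], [0.66, 0.96, 0], [0.66, 0.96, 0], [0.66, 0.96, 0], [0.66, 0.96, 0], [0.66, 0.96, 0], [0.66, 0.96, 0], [0.66, 0.96, 0], [0.66, 0.96, -0.5]], rotation=[[0, 0, 0], [0, 0, 0], [0, 0, 0], [0, 0, 0], [0, 0, 0], [0, 0, 0], [0, 0, 0], [0, 0, 0], [0, 0, 0], [0, 0, 0], [0, 0, 0], [0, 0, 0]], grip=[-1, -1, -1, -1, -1, -1, -1, -1, -1, -1, -1, -1])

```text
time: 13.45
ee_pos: [0.5983, -0.0492, 0.1475]
tcp_rot: [180.0, -0.0, 23.9]
wrist_force: [0.0, 0.2, 0.5]
opening: 0.0852
grasp_force: 0.0
```

>>> carry_out(linear=[[0.66, 0.96, -0.5], [0.66, 0.96, -1], [0.66, 0.96, -1], [0, 0, -1], [0, 0, -1], [0, 0, 0]], rotation=[[0, 0, 0], [0, 0, 0], [0, 0, 0], [0, 0, 0], [0, 0, 0], [0, 0, 0]], grip=[-0.6, -0.5, -0.3, -0.3, -0.3, -0.3])

```text
time: 14.05
ee_pos: [0.635, 0.0077, 0.0532]
tcp_rot: [-179.8, 0.4, 24.0]
wrist_force: [-0.9, -1.0, -1.0]
opening: 0.0557
grasp_force: 0.0
```

```bash
python3 - <<'E'
from h import *
o=bot.get_obs(); print(o["ee_pos"],o["opening"],o["time"])
m=bot.camera_model("wrist"); im=bot.camera("wrist")
print(proj(m,[.6375,.0072,.01],True))
cv2.imwrite("pics/w5.png",cv2.resize(im[180:330,240:400],(640,600)))
E
```

```text
[0.63500841 0.00772628 0.05318284] 0.055650376594443086 14.05
(np.float64(324.94587948342195), np.float64(232.87697179541814))
```

View pics/w5.png

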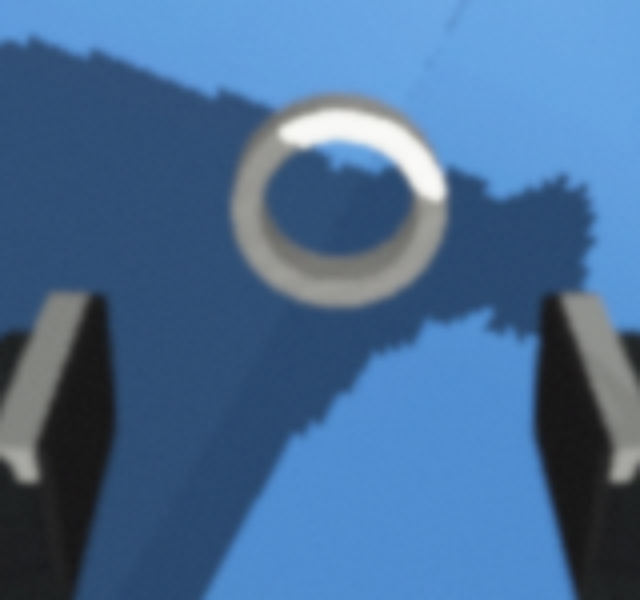

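The spacer is at (325,231.5), against an expected (324.9,232.9). Good.

>>> carry_out(linear=[[0.13, -0.02, -1], [0, 0, -0.6], [0, 0, -0.3], [0, 0, -0.1], [0, 0, 0], [0, 0, 0]], rotation=[[0, 0, 0], [0, 0, 0], [0, 0, 0], [0, 0, 0], [0, 0, 0], [0, 0, 0]], grip=[-0.3, -0.3, -0.3, -0.3, -0.3, -0.3])

```text
time: 14.7
ee_pos: [0.6403, 0.0071, 0.0185]
tcp_rot: [180.0, -0.1, 23.9]
wrist_force: [0.7, -0.2, -0.1]
opening: 0.0553
grasp_force: 0.0
```

>>> carry_out(linear=[[-0.12, 0, -0.2], [0, 0, -0.15], [0, 0, 0], [0, 0, 0], [0, 0, 0], [0, 0, 0], [0, 0, 0], [0, 0, 0], [0, 0, 0]], rotation=[[0, 0, 0], [0, 0, 0], [0, 0, 0], [0, 0, 0], [0, 0, 0], [0, 0, 0], [0, 0, 0], [0, 0, 0], [0, 0, 0]], grip=[-0.3, -0.3, -0.3, 1, 1, 1, 1, 1, 1], grip_force=40)

```text
time: 15.6
ee_pos: [0.6377, 0.0071, 0.0111]
tcp_rot: [180.0, -0.0, 23.9]
wrist_force: [-1.7, 0.8, 5.5]
opening: 0.0312
grasp_force: 39.6
```

>>> carry_out(linear=[[0, 0, 0.4], [0, 0, 0.8], [0, 0, 1], [-0.66, -0.96, 1], [-0.66, -0.96, 1], [-0.66, -0.96, 1], [-0.66, -0.96, 1], [-0.66, -0.96, 0.8], [-0.66, -0.96, 0], [-0.66, -0.96, 0], [-0.66, -0.96, 0], [-0.66, -0.96, 0]], rotation=[[0, 0, 0], [0, 0, 0], [0, 0, 0], [0, 0, 0], [0, 0, 0], [0, 0, 0], [0, 0, 0], [0, 0, 0], [0, 0, 0], [0, 0, 0], [0, 0, 0], [0, 0, 0]], grip=[1, 1, 1, 1, 1, 1, 1, 1, 1, 1, 1, 1])

```text
time: 16.8
ee_pos: [0.5183, -0.1664, 0.152]
tcp_rot: [180.0, -0.1, 23.9]
wrist_force: [0.5, -1.0, -0.7]
opening: 0.0314
grasp_force: 39.7
```

>>> carry_out(linear=[[-0.66, -0.96, 0], [-0.66, -0.96, 0], [-0.66, -0.96, 0], [-0.66, -0.96, 0], [-0.5, -0.8, 0], [-0.3, -0.3, 0], [0, 0, 0], [0, 0, 0]], rotation=[[0, 0, 0], [0, 0, 0], [0, 0, 0], [0, 0, 0], [0, 0, 0], [0, 0, 0], [0, 0, 0], [0, 0, 0]], grip=[1, 1, 1, 1, 1, 1, 1, 1])

```text
time: 17.6
ee_pos: [0.4502, -0.2641, 0.1511]
tcp_rot: [180.0, -0.0, 23.9]
wrist_force: [0.2, 0.4, -0.0]
opening: 0.0313
grasp_force: 39.7
```

>>> carry_out(linear=[[-0.3, -0.5, 0], [-0.25, -0.31, 0], [0, 0, 0], [0, 0, -0.5], [0, 0, -0.5], [0, 0, -0.5], [0, 0, -0.5], [0, 0, -0.3], [0, 0, 0]], rotation=[[0, 0, 0], [0, 0, 0], [0, 0, 0], [0, 0, 0], [0, 0, 0], [0, 0, 0], [0, 0, 0], [0, 0, 0], [0, 0, 0]], grip=[1, 1, 1, 1, 1, 1, 1, 1, 1])

```text
time: 18.5
ee_pos: [0.4387, -0.2804, 0.1035]
tcp_rot: [-179.9, 0.0, 23.9]
wrist_force: [0.2, 0.1, -0.3]
opening: 0.0311
grasp_force: 39.8
```

>>> carry_out(linear=[[0, 0, -0.4], [0, 0, -0.4], [0, 0, -0.1], [0, 0, 0], [0, 0, 0], [0, 0, 0], [0, 0, 0]], rotation=[[0, 0, 0], [0, 0, 0], [0, 0, 0], [0, 0, 0], [0, 0, 0], [0, 0, 0], [0, 0, 0]], grip=[1, 1, 1, 1, 0, -0.6, -1])

```text
time: 19.2
ee_pos: [0.4391, -0.2808, 0.087]
tcp_rot: [180.0, -0.0, 23.9]
wrist_force: [0.4, 1.1, -0.5]
opening: 0.0704
grasp_force: 0.0
```

>>> carry_out(linear=[[0, 0, 0], [0, 0, 0.3], [0, 0, 0.8], [0, 0, 1], [0, 0, 1], [0, 0, 0.6], [0, 0, 0]], rotation=[[0, 0, 0], [0, 0, 0], [0, 0, 0], [0, 0, 0], [0, 0, 0], [0, 0, 0], [0, 0, 0]], grip=[-1, -1, -1, -1, -1, -1, -1])

```text
time: 19.9
ee_pos: [0.4397, -0.2811, 0.1626]
tcp_rot: [179.9, -0.1, 23.9]
wrist_force: [-0.3, 0.2, 0.3]
opening: 0.0856
grasp_force: 0.0
```

```bash
python3 - <<'E'
from h import *
o=bot.get_obs(); print(o["ee_pos"],o["opening"],o["time"])
im=bot.camera("wrist"); s=bot.camera("scene")
a=cv2.resize(im[180:330,240:400],(640,600)); b=cv2.resize(s[90:190,185:292],(640,600))
cv2.imwrite("pics/w6.png",cv2.resize(np.hstack([a,b]),(800,375)))
E
```

```text
[ 0.43965179 -0.28111849  0.16260264] 0.08558569143348602 19.9
```

View pics/w6.png

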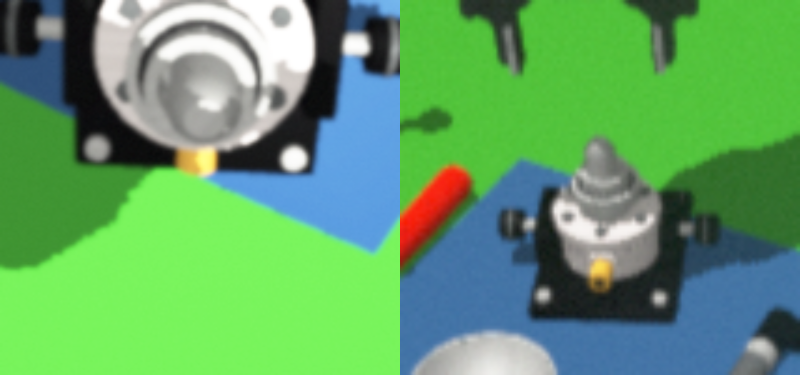

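The spacer is home on the bearing. Next, the gear.

>>> carry_out(linear=[[0, 1, 0], [0, 1, 0], [0, 1, 0], [0, 1, 0], [0, 1, 0], [0, 1, 0], [0, 1, 0], [0, 1, 0], [0, 1, 0], [0, 1, 0], [0, 1, 0], [0, 1, 0]], rotation=[[0, 0, 0], [0, 0, 0], [0, 0, 0], [0, 0, 0], [0, 0, 0], [0, 0, 0], [0, 0, 0], [0, 0, 0], [0, 0, 0], [0, 0, 0], [0, 0, 0], [0, 0, 0]], grip=[-1, -1, -1, -1, -1, -1, -1, -1, -1, -1, -1, -1])

```text
time: 21.2
ee_pos: [0.4384, -0.0398, 0.1594]
tcp_rot: [-179.9, 0.1, 23.9]
wrist_force: [0.6, 0.3, 0.1]
opening: 0.0853
grasp_force: 0.0
```

>>> carry_out(linear=[[0, 1, 0], [0, 1, 0], [0, 1, 0], [0, 1, 0], [0, 1, 0], [0, 1, 0], [0, 1, 0], [0, 1, 0], [0, 1, 0], [0, 1, 0], [0, 1, 0], [0, 1, 0]], rotation=[[0, 0, 0], [0, 0, 0], [0, 0, 0], [0, 0, 0], [0, 0, 0], [0, 0, 0], [0, 0, 0], [0, 0, 0], [0, 0, 0], [0, 0, 0], [0, 0, 0], [0, 0, 0]], grip=[-1, -1, -1, -1, -1, -1, -1, -1, -1, -1, -1, -1])

```text
time: 22.4
ee_pos: [0.4394, 0.1979, 0.1594]
tcp_rot: [-179.9, 0.1, 24.2]
wrist_force: [0.3, -0.4, 0.3]
opening: 0.0854
grasp_force: 0.0
```

>>> carry_out(linear=[[-0.15, 1, -0.5], [-0.15, 1, -0.5], [-0.08, 0.7, -0.5], [0, 0.3, -1], [0, 0, -0.8], [0, 0, 0], [0, 0, 0]], rotation=[[0, 0, 0], [0, 0, 0], [0, 0, 0], [0, 0, 0], [0, 0, 0], [0, 0, 0], [0, 0, 0]], grip=[-1, -1, -1, -1, -1, -1, -1])

```text
time: 23.1
ee_pos: [0.4453, 0.2292, 0.0943]
tcp_rot: [-178.6, 0.1, 26.5]
wrist_force: [-0.1, 0.2, 0.5]
opening: 0.0858
grasp_force: 0.0
```

```bash
python3 - <<'E'
from h import *
o=bot.get_obs(); print(o["ee_pos"],o["opening"],o["time"])
m=bot.camera_model("wrist"); im=bot.camera("wrist"); cv2.imwrite("pics/w7r.png",im)
u,v=proj(m,[.432,.2637,.012],True); print(u,v)
u,v=int(u),int(v); cv2.imwrite("pics/w7.png",cv2.resize(im[v-75:v+75,u-80:u+80],(640,600))); print(u-80,v-75)
E
```

```text
[0.44532507 0.22922637 0.09430711] 0.08575183182296815 23.1
276.0726267528481 209.19682059486394
196 134
```

View pics/w7.png

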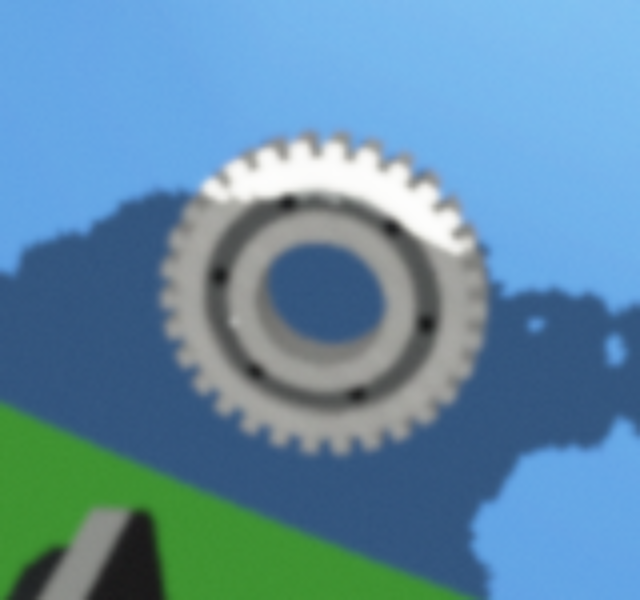

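The gear is centred at crop (325,292), i.e. (277.3,207) in the full frame, within 2 px of prediction. The arm fell short of its target though, so I'm checking the joints.

```bash
python3 - <<'E'
from h import *
o=bot.get_obs(); print(o["ee_pos"],o["q"].round(1),o["qd"].round(1),o["tcp_rot"],o["time"])
m=bot.camera_model("wrist"); print(onz(m,277.3,207,.012,True))
E
```

```text
[0.44571462 0.22943527 0.09503861] [ 26.5  -2.  -13.   79.    1.4 179.9] [ 0.1 -0.5  0.8  0.1 -0.   0. ] [-1.78586937e+02 -7.23819978e-03  2.65124590e+01] 23.15
[0.43422277 0.26382199 0.012     ]
```

Joint 6 sits at its 180° limit. I'll turn the yaw by +40°.

>>> carry_out(linear=[[0, 0, 0], [0, 0, 0], [0, 0, 0], [0, 0, 0], [0, 0, 0], [0, 0, 0], [0, 0, 0]], rotation=[[0, 0, 1], [0, 0, 1], [0, 0, 1], [0, 0, 1], [0, 0, 1], [0, 0, 0], [0, 0, 0]], grip=[-1, -1, -1, -1, -1, -1, -1])

```text
time: 23.85
ee_pos: [0.4459, 0.2297, 0.0954]
tcp_rot: [-178.6, -0.0, 66.3]
wrist_force: [-0.1, 0.8, -0.5]
opening: 0.0856
grasp_force: 0.0
```

>>> carry_out(linear=[[-0.3, 0.8, 0], [-0.3, 0.8, 0], [0, 0.1, 0], [0, 0, 0], [0, 0, 0]], rotation=[[-0.07, -0.16, 0], [0, 0, 0], [0, 0, 0], [0, 0, 0], [0, 0, 0]], grip=[-1, -1, -1, -1, -1])

```text
time: 24.35
ee_pos: [0.4338, 0.2632, 0.0948]
tcp_rot: [-180.0, 0.0, 66.5]
wrist_force: [-0.5, 0.4, 0.4]
opening: 0.0851
grasp_force: 0.0
```

```bash
python3 - <<'E'
from h import *
o=bot.get_obs(); print(o["ee_pos"],o["q"].round(1),o["tcp_rot"],o["time"])
m=bot.camera_model("wrist"); im=bot.camera("wrist"); cv2.imwrite("pics/w8r.png",im)
u,v=proj(m,[.433,.2637,.012],True); print(u,v)
c=im.astype(int); mask=(abs(c[...,0]-c[...,2])<30).astype(np.uint8); mask&=(c[...,1]<c[...,0]+40)
u,v=int(u),int(v); k=60; sub=mask[v-k:v+k,u-k:u+k].copy(); n,l,st,ce=cv2.connectedComponentsWithStats(sub)
b=l[v*0+k-25:k+26,k-25:k+26]; i=np.bincount(b[b>0]).argmax()
q,_=cv2.findContours((l==i).astype(np.uint8),0,2); e=cv2.fitEllipse(cv2.convexHull(max(q,key=len)))
print(st[i],e, onz(m,u-k+e[0][0],v-k+e[0][1],.009,True))
E
```

```text
[0.43376381 0.26320665 0.09477943] [ 31.3  -1.2 -12.2  79.   -0.  144.8] [-1.79995865e+02  1.17067051e-02  6.64587519e+01] 24.35
320.68703800857446 214.58857693294567
[  18   19   82   80 4368] ((58.49176788330078, 58.312843322753906), (79.41656494140625, 82.0748519897461), 98.4254379272461) [0.43174586 0.26500496 0.009     ]
```

>>> carry_out(linear=[[-0.04, 0.04, -1], [0, 0, -1], [0, 0, -1], [0, 0, -0.8], [0, 0, -0.3], [0, 0, -0.1], [0, 0, 0], [0, 0, 0]], rotation=[[0, 0, 0], [0, 0, 0], [0, 0, 0], [0, 0, 0], [0, 0, 0], [0, 0, 0], [0, 0, 0], [0, 0, 0]], grip=[-1, -1, -1, -1, -1, -1, -1, -1])

```text
time: 25.2
ee_pos: [0.4333, 0.2646, 0.0116]
tcp_rot: [180.0, -0.1, 66.5]
wrist_force: [0.1, -0.9, -0.5]
opening: 0.0852
grasp_force: 0.0
```

>>> carry_out(linear=[[0, 0, -0.18], [0, 0, 0], [0, 0, 0], [0, 0, 0], [0, 0, 0], [0, 0, 0], [0, 0, 0], [0, 0, 0]], rotation=[[0, 0, 0], [0, 0, 0], [0, 0, 0], [0, 0, 0], [0, 0, 0], [0, 0, 0], [0, 0, 0], [0, 0, 0]], grip=[-1, -0.6, -0.3, 0, 1, 1, 1, 1], grip_force=60)

```text
time: 26.0
ee_pos: [0.4329, 0.2646, 0.0081]
tcp_rot: [180.0, -0.0, 66.5]
wrist_force: [-3.7, -1.4, 8.8]
opening: 0.0581
grasp_force: 63.2
```

>>> carry_out(linear=[[0, 0, 0.3], [0, 0, 0.7], [0, 0, 1], [0, -0.4, 1], [0, -0.8, 1], [0, -1, 1], [0, -1, 1], [0, -1, 1], [0, -1, 0.4], [0, -1, 0], [0, -1, 0], [0, -1, 0]], rotation=[[0, 0, 0], [0, 0, 0], [0, 0, 0], [0, 0, 0], [0, 0, 0], [0, 0, 0], [0, 0, 0], [0, 0, 0], [0, 0, 0], [0, 0, 0], [0, 0, 0], [0, 0, 0]], grip=[1, 1, 1, 1, 1, 1, 1, 1, 1, 1, 1, 1])

```text
time: 27.2
ee_pos: [0.4327, 0.0996, 0.1562]
tcp_rot: [180.0, -0.0, 66.5]
wrist_force: [0.1, -0.8, -0.9]
opening: 0.0586
grasp_force: 64.6
```

>>> carry_out(linear=[[0, -1, 0], [0, -1, 0], [0, -1, 0], [0, -1, 0], [0, -1, 0], [0, -1, 0], [0, -1, 0], [0, -1, 0], [0, -1, 0], [0, -1, 0], [0, -1, 0], [0, -1, 0]], rotation=[[0, 0, 0], [0, 0, 0], [0, 0, 0], [0, 0, 0], [0, 0, 0], [0, 0, 0], [0, 0, 0], [0, 0, 0], [0, 0, 0], [0, 0, 0], [0, 0, 0], [0, 0, 0]], grip=[1, 1, 1, 1, 1, 1, 1, 1, 1, 1, 1, 1])

```text
time: 28.4
ee_pos: [0.4327, -0.1405, 0.1561]
tcp_rot: [180.0, 0.0, 66.5]
wrist_force: [0.0, 0.7, -1.4]
opening: 0.0588
grasp_force: 64.6
```

>>> carry_out(linear=[[0.05, -1, 0], [0.1, -1, 0], [0.1, -1, 0], [0, -1, 0], [0, -0.8, 0], [0, -0.4, 0], [0, 0, 0], [0, 0, 0]], rotation=[[0, 0, 0], [0, 0, 0], [0, 0, 0], [0, 0, 0], [0, 0, 0], [0, 0, 0], [0, 0, 0], [0, 0, 0]], grip=[1, 1, 1, 1, 1, 1, 1, 1])

```text
time: 29.2
ee_pos: [0.4377, -0.2432, 0.1552]
tcp_rot: [-180.0, -0.0, 66.5]
wrist_force: [0.2, 0.7, -1.2]
opening: 0.0583
grasp_force: 64.6
```

```bash
python3 - <<'E'
from h import *
o=bot.get_obs(); print(o["ee_pos"],o["q"].round(1),o["tcp_rot"],o["time"],o["opening"])
im=bot.camera("wrist"); s=bot.camera("scene")
a=cv2.resize(im[180:330,240:400],(640,600)); b=cv2.resize(s[60:210,160:320],(640,600))
cv2.imwrite("pics/w9.png",cv2.resize(np.hstack([a,b]),(800,375)))
E
```

```text
[ 0.43767339 -0.24323926  0.15519702] [-29.1  -2.6  -6.9  85.7   0.   84.4] [-1.79975241e+02 -2.43475068e-03  6.65346224e+01] 29.2 0.058347958926982905
```

View pics/w9.png

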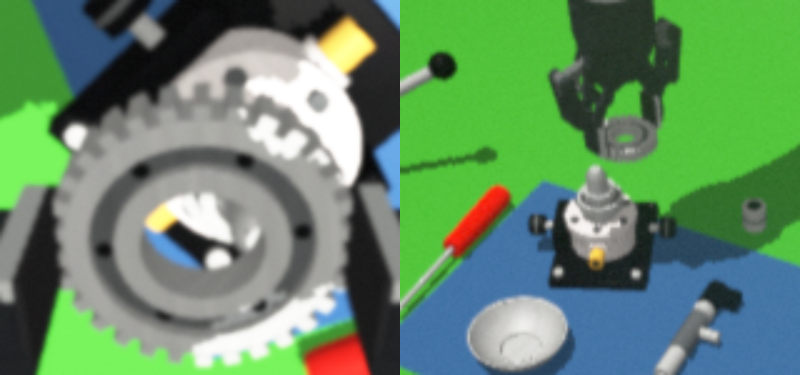

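The gear is held level. Moving over the shaft and descending.

>>> carry_out(linear=[[0.07, -0.8, 0], [0, -0.7, 0], [0, -0.35, 0], [0, 0, 0], [0, 0, 0]], rotation=[[0, 0, 0], [0, 0, 0], [0, 0, 0], [0, 0, 0], [0, 0, 0]], grip=[1, 1, 1, 1, 1])

```text
time: 29.8
ee_pos: [0.439, -0.2808, 0.1549]
tcp_rot: [-180.0, -0.0, 66.5]
wrist_force: [-0.2, 1.2, -1.4]
opening: 0.0584
grasp_force: 64.6
```

>>> carry_out(linear=[[0, 0, -0.5], [0, 0, -0.5], [0, 0, -0.5], [0, 0, -0.5], [0, 0, -0.4], [0, 0, 0], [0, 0, 0]], rotation=[[0, 0, 0], [0, 0, 0], [0, 0, 0], [0, 0, 0], [0, 0, 0], [0, 0, 0], [0, 0, 0]], grip=[1, 1, 1, 1, 1, 1, 1])

```text
time: 30.5
ee_pos: [0.4392, -0.2805, 0.107]
tcp_rot: [-180.0, 0.0, 66.5]
wrist_force: [0.2, 0.9, -1.5]
opening: 0.0587
grasp_force: 65.0
```

>>> carry_out(linear=[[0, 0, -0.35], [0, 0, -0.3], [0, 0, -0.1], [0, 0, 0], [0, 0, 0], [0, 0, 0], [0, 0, 0]], rotation=[[0, 0, 0], [0, 0, 0], [0, 0, 0], [0, 0, 0], [0, 0, 0], [0, 0, 0], [0, 0, 0]], grip=[1, 1, 1, 1, -0.5, -1, -1])

```text
time: 31.2
ee_pos: [0.439, -0.2808, 0.0923]
tcp_rot: [-180.0, 0.0, 66.5]
wrist_force: [0.3, -0.5, -0.7]
opening: 0.0856
grasp_force: 0.0
```

>>> carry_out(linear=[[0, 0, 0], [0, 0, 0.3], [0, 0, 0.7], [0, 0, 1], [0, 0, 1], [0, 0.2, 0.5], [0, 0.6, 0], [0, 1, 0], [0, 1, 0], [0, 1, 0], [0, 1, 0], [0, 1, 0]], rotation=[[0, 0, 0], [0, 0, 0], [0, 0, 0], [0, 0, 0], [0, 0, 0], [0, 0, 0], [0, 0, 0], [0, 0, 0], [0, 0, 0], [0, 0, 0], [0, 0, 0], [0, 0, 0]], grip=[-1, -1, -1, -1, -1, -1, -1, -1, -1, -1, -1, -1])

```text
time: 32.4
ee_pos: [0.4385, -0.163, 0.1612]
tcp_rot: [-179.9, 0.0, 66.6]
wrist_force: [-0.6, -0.0, -0.2]
opening: 0.0854
grasp_force: 0.0
```

```bash
python3 - <<'E'
from h import *
o=bot.get_obs(); print(o["ee_pos"],o["time"],o["opening"])
im=bot.camera("top"); s=bot.camera("scene")
a=cv2.resize(im[185:275,375:471],(640,600)); b=cv2.resize(s[90:190,185:292],(640,600))
cv2.imwrite("pics/w10.png",cv2.resize(np.hstack([a,b]),(800,375)))
E
```

```text
[ 0.43853788 -0.16296001  0.16122701] 32.4 0.08544819324760926
```

View pics/w10.png

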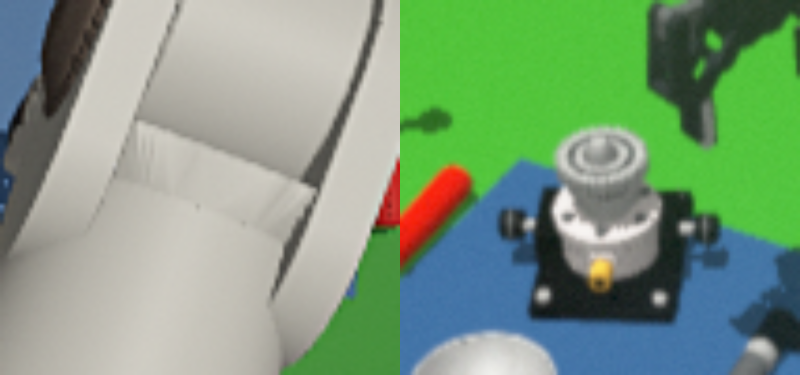

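The gear sits level and centred on the stack. Now the hub.

>>> carry_out(linear=[[0, 1, 0], [0, 1, 0], [0, 1, 0], [0, 1, 0], [0, 1, 0], [0, 1, -0.5], [0, 1, -0.5], [0, 1, -0.7], [0, 0.5, -0.7], [0, 0.2, -0.7], [0, 0, 0], [0, 0, 0]], rotation=[[0, 0, 0], [0, 0, 0], [0, 0, 0], [0, 0, 0], [0, 0, 0], [0, 0, 0], [0, 0, 0], [0, 0, 0], [0, 0, 0], [0, 0, 0], [0, 0, 0], [0, 0, 0]], grip=[-1, -1, -1, -1, -1, -1, -1, -1, -1, -1, -1, -1])

```text
time: 33.7
ee_pos: [0.439, 0.0089, 0.0999]
tcp_rot: [-180.0, 0.0, 66.5]
wrist_force: [0.3, -1.1, -0.3]
opening: 0.0854
grasp_force: 0.0
```

```bash
python3 - <<'E'
from h import *
o=bot.get_obs(); print(o["ee_pos"],o["q"].round(1),o["tcp_rot"],o["time"])
m=bot.camera_model("wrist"); im=bot.camera("wrist"); cv2.imwrite("pics/w11r.png",im)
u,v=proj(m,[.440,.0118,.012],True); print(u,v)
c=im.astype(int); mask=((abs(c[...,0]-c[...,2])<30)&(abs(c[...,0]-c[...,1])<30)).astype(np.uint8)
u,v=int(u),int(v); k=50; sub=mask[v-k:v+k,u-k:u+k].copy(); n,l,st,ce=cv2.connectedComponentsWithStats(sub)
b=l[k-25:k+26,k-25:k+26]; i=np.bincount(b[b>0]).argmax()
q,_=cv2.findContours((l==i).astype(np.uint8),0,2); e=cv2.fitEllipse(cv2.convexHull(max(q,key=len)))
print(st[i],e, onz(m,u-k+e[0][0],v-k+e[0][1],.012,True))
# model silhouette ellipse centre for comparison
a=np.linspace(0,6.28,60); P=np.array([proj(m,[.440+.0225*np.cos(t),.0118+.0225*np.sin(t),z],True) for t in a for z in(0,.024)],np.float32)
print(cv2.fitEllipse(cv2.convexHull(P)), (u-k+e[0][0],v-k+e[0][1]))
E
```

```text
[0.43898832 0.0088916  0.09991554] [  1.2 -10.7 -20.4  80.4  -0.  114.6] [-1.79962359e+02  3.60780450e-02  6.65240468e+01] 33.7
321.6260243587028 208.55447509544956
[  22   19   58   63 2088] ((51.465457916259766, 49.559696197509766), (57.96678161621094, 62.22020721435547), 159.87051391601562) [0.44091027 0.01228749 0.012     ]
((321.6134948730469, 209.467529296875), (61.89360809326172, 66.15310668945312), 179.14161682128906) (322.46545791625977, 207.55969619750977)
```

>>> carry_out(linear=[[0.07, 0.15, -1], [0, 0, -1], [0, 0, -1], [0, 0, -0.8], [0, 0, -0.4], [0, 0, -0.1], [0, 0, 0], [0, 0, 0]], rotation=[[0, 0, 0], [0, 0, 0], [0, 0, 0], [0, 0, 0], [0, 0, 0], [0, 0, 0], [0, 0, 0], [0, 0, 0]], grip=[-1, -1, -0.7, -0.5, -0.5, -0.5, -0.5, -0.5])

```text
time: 34.55
ee_pos: [0.4412, 0.0123, 0.0151]
tcp_rot: [179.9, -0.0, 66.5]
wrist_force: [0.3, 1.0, -0.5]
opening: 0.0638
grasp_force: 0.0
```

>>> carry_out(linear=[[-0.03, 0, -0.15], [0, 0, -0.1], [0, 0, 0], [0, 0, 0], [0, 0, 0], [0, 0, 0], [0, 0, 0], [0, 0, 0], [0, 0, 0]], rotation=[[0, 0, 0], [0, 0, 0], [0, 0, 0], [0, 0, 0], [0, 0, 0], [0, 0, 0], [0, 0, 0], [0, 0, 0], [0, 0, 0]], grip=[-0.5, -0.5, -0.3, 0, 1, 1, 1, 1, 1], grip_force=60)

```text
time: 35.45
ee_pos: [0.4399, 0.0124, 0.0098]
tcp_rot: [-180.0, 0.0, 66.5]
wrist_force: [-3.8, 0.4, 7.2]
opening: 0.0425
grasp_force: 59.7
```

>>> carry_out(linear=[[0, 0, 0.3], [0, 0, 0.7], [0, 0, 1], [0, 0, 1], [0, -0.4, 1], [0, -0.8, 1], [0, -1, 1], [0, -1, 1], [0, -1, 0.6], [0, -1, 0], [0, -1, 0], [0, -1, 0]], rotation=[[0, 0, 0], [0, 0, 0], [0, 0, 0], [0, 0, 0], [0, 0, 0], [0, 0, 0], [0, 0, 0], [0, 0, 0], [0, 0, 0], [0, 0, 0], [0, 0, 0], [0, 0, 0]], grip=[1, 1, 1, 1, 1, 1, 1, 1, 1, 1, 1, 1])

```text
time: 36.65
ee_pos: [0.4399, -0.1325, 0.1623]
tcp_rot: [180.0, 0.0, 66.5]
wrist_force: [-0.0, -0.0, -2.0]
opening: 0.042
grasp_force: 61.1
```

>>> carry_out(linear=[[0, -1, 0], [0, -1, 0], [0, -1, 0], [0, -1, 0], [0, -1, 0], [0, -1, 0], [0, -0.6, 0], [0, -0.3, 0], [0, 0, 0], [0, 0, 0]], rotation=[[0, 0, 0], [0, 0, 0], [0, 0, 0], [0, 0, 0], [0, 0, 0], [0, 0, 0], [0, 0, 0], [0, 0, 0], [0, 0, 0], [0, 0, 0]], grip=[1, 1, 1, 1, 1, 1, 1, 1, 1, 1])

```text
time: 37.65
ee_pos: [0.44, -0.2691, 0.1612]
tcp_rot: [-180.0, -0.0, 66.6]
wrist_force: [0.5, 0.3, -1.6]
opening: 0.0423
grasp_force: 61.1
```

>>> carry_out(linear=[[-0.04, -0.4, 0], [0, -0.18, 0], [0, 0, 0], [0, 0, -0.5], [0, 0, -0.5], [0, 0, -0.5], [0, 0, -0.4], [0, 0, -0.3], [0, 0, 0], [0, 0, 0]], rotation=[[0, 0, 0], [0, 0, 0], [0, 0, 0], [0, 0, 0], [0, 0, 0], [0, 0, 0], [0, 0, 0], [0, 0, 0], [0, 0, 0], [0, 0, 0]], grip=[1, 1, 1, 1, 1, 1, 1, 1, 1, 1])

```text
time: 38.65
ee_pos: [0.4391, -0.2812, 0.1172]
tcp_rot: [-180.0, 0.0, 66.5]
wrist_force: [0.7, -0.4, -2.0]
opening: 0.042
grasp_force: 61.1
```

>>> carry_out(linear=[[0, 0, -0.25], [0, 0, -0.25], [0, 0, -0.1], [0, 0, 0]], rotation=[[0, 0, 0], [0, 0, 0], [0, 0, 0], [0, 0, 0]], grip=[1, 1, 1, 1])

```text
time: 39.05
ee_pos: [0.4389, -0.2811, 0.1046]
tcp_rot: [-179.9, 0.0, 66.5]
wrist_force: [0.7, -0.2, -2.1]
opening: 0.0423
grasp_force: 61.1
```

>>> carry_out(linear=[[0, 0, 0], [0, 0, 0], [0, 0, 0], [0, 0, 0], [0, 0, 0.3], [0, 0, 0.7], [0, 0, 1], [0, 0, 1], [0, 0, 1], [0, 0.5, 0.5], [0, 1, 0], [0, 1, 0]], rotation=[[0, 0, 0], [0, 0, 0], [0, 0, 0], [0, 0, 0], [0, 0, 0], [0, 0, 0], [0, 0, 0], [0, 0, 0], [0, 0, 0], [0, 0, 0], [0, 0, 0], [0, 0, 0]], grip=[-0.2, -0.7, -1, -1, -1, -1, -1, -1, -1, -1, -1, -1])

```text
time: 40.25
ee_pos: [0.4392, -0.2304, 0.1959]
tcp_rot: [180.0, 0.0, 66.5]
wrist_force: [0.0, 0.5, -0.2]
opening: 0.0855
grasp_force: 0.0
```

>>> carry_out(linear=[[0, 1, 0], [0, 1, 0], [0, 1, 0], [0, 1, 0], [0, 1, 0], [0, 1, 0], [0, 1, 0], [0, 1, 0], [0, 1, 0], [0, 0.5, 0], [0, 0, 0], [0, 0, 0]], rotation=[[0, 0, 0], [0, 0, 0], [0, 0, 0], [0, 0, 0], [0, 0, 0], [0, 0, 0], [0, 0, 0], [0, 0, 0], [0, 0, 0], [0, 0, 0], [0, 0, 0], [0, 0, 0]], grip=[-1, -1, -1, -1, -1, -1, -1, -1, -1, -1, -1, -1])

```text
time: 41.45
ee_pos: [0.4391, -0.0413, 0.1952]
tcp_rot: [180.0, 0.0, 66.6]
wrist_force: [-0.0, -0.1, -0.2]
opening: 0.0852
grasp_force: 0.0
```

```bash
python3 - <<'E'
from h import *
o=bot.get_obs(); print(o["ee_pos"],o["time"],o["opening"])
im=bot.camera("top"); s=bot.camera("scene")
b=cv2.resize(s[90:190,185:292],(428,400)); a=cv2.resize(im[140:260,370:470],(333,400))
cv2.imwrite("pics/w12.png",np.hstack([a,b]))
m=bot.camera_model("scene"); c=np.array([.4388,-.2805])
for z in(.094,.106,.118): print(z,(np.array(proj(m,[*c,z]))-[185,90])*4+[333,0])
E
```

```text
[ 0.43910339 -0.04133563  0.19520962] 41.45 0.08520565785642435
0.094 [545.86158021 161.78401892]
0.106 [543.80699308 146.76235477]
0.118 [541.72351419 131.52945483]
```

View pics/w12.png

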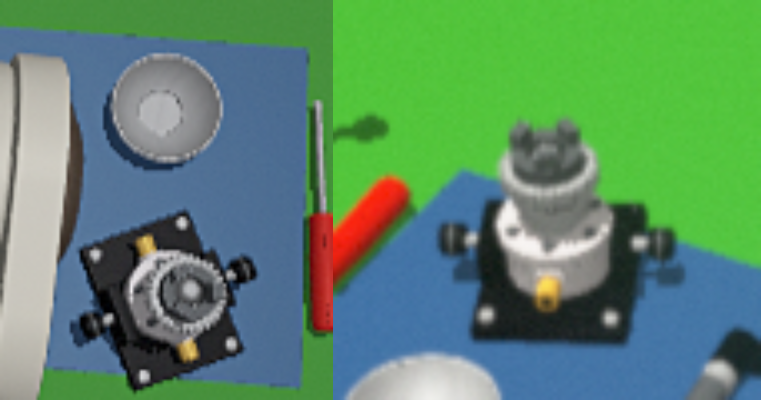

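The hub sits level on the gear with its jaws up at (545,140). The dish and screwdriver haven't moved, and the gripper is clear. Handing in.

```bash
python3 -c "
from workcell import bot
print(bot.job_done())"
```

```text
the job is handed in; nothing more can be done
None
```

I built up the drive end in the order asked (bearing, spacer, gear, then hub with its jaws up), let go of everything, and handed the job in at about 41 s of the 106 s allowed; the camera checks showed each part seated level, and the hand-in gave no verdict.

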